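# Back off the bottle-carrier clamping nut by two turns

### The arm

A 6-joint arm with a two-finger parallel gripper is mounted at the origin on the work surface. World frame = base frame: x ahead of the robot, y to its left, z up, the work surface at z = 0. Lengths are in m, angles in degrees, forces in N, time in s.
With the tool pointing down it reaches from about 0.375 to 0.9 m from the base axis. Payload 3.1 kg.
Tool frame: the origin (TCP) lies at the centre of the arm's flange, where the gripper is bolted on; the fingertips stand 182 mm ahead of it and the grasp point (between the pads) lies 164 mm ahead of it; x points along the fingers, z is the direction in which the jaws open and shut, and the axes are right-handed (so a half turn about x gives the same grasp; the last joint's range is limited). The gripper opens to 87 mm and grips with 3 to 60 N. Pads are 19 mm wide; open, the fingers measure 117 mm over their backs; the gripper's body (75 mm by 190 mm) begins 51 mm behind the grasp point.
Start: joints at [-81.389, 30.224, 82.088, -0, 67.689, -10.227], TCP at [0.202, -0.591, 0.405] pointing down, gripper open.
Joint ranges: [-176.69, 176.69], [-43.24, 126.21], [12.49, 139.97], [-82, 262], [0, 151.66], [-163.58, 163.58]. Speed limits (degrees/s): [159.86, 159.86, 180, 180, 180, 180].

### API

Orientations are given as a 3x3 rotation matrix whose columns are the frame's x, y, z axes.
In Python, from rig import bot gives the robot as it stands.
- The arm moves only by the shell command python3 -m crank 'ROWS' [OPENING]. ROWS is JSON, a list of rows, each an object with "offset": the shift along the tool's x, y, z in m, a list of three; "spin": the turn about the tool's x in rad. A call has 1 to 12 rows; each row shifts and turns the commanded pose from where the row before left it, along the tool's axes as they then stand; what a row does not reach is not made up. A row lasts 1/10 s, in which the tool goes at most 50 mm and 8.59 degrees, less where a joint would pass 70% of its speed; a pose out of reach is approached as far as the arm can. A call is refused whole if a number of a shift passes 0.05 or a number of a turn 0.15, either way. A call with a gripper value outside its range is refused whole. OPENING is the finger opening in m, from 0 to 0.087, set as the call begins (- or left out, the last holds). The fingers move at their own pace and stop on an object; the grip force is fixed at half the most. Time passes only in rows, so rows that do not move let the fingers close. It gives the time, the measured TCP pose, the force and the opening at its end, in the units of the state.
- bot.read_state(): the state, without advancing time (a new reading comes with each control period).
- bot.capture(name): name is "side" or "top"; returns a dict with "pixels" (420x560x3 uint8, blue, green, red), "depth" (420x560 float32, m along the optical axis (not along the pixel's ray), 0 where there is no reading), "K" (3x3 intrinsics, pixels), "world_to_cam" (4x4, takes a point from world to camera coordinates). Camera axes: x right, y up, looking along -z (the intrinsics and any distortion apply to the point x, -y, -z); pixel columns grow to the right and rows downward; lengths in m; the calibration is good to about 2 mm. A picture is of the moment at which its call begins.
- bot.hand_in(): hands the job in, once; it reports no verdict.
Trained networks look in a picture, given as the dict that the camera call returned (one of the last four; its "shot" number tells which), for a name from the list of things; names that differ only in an ending like _2 or _b are one class to them, and where a whole thing is asked for, a point or a joint stands for the part that bears it (a point fixed in the world has none). Each returns a list of dicts, best first, with "p" (0 to 1); they miss things now and then, are a little off and sometimes report something else, mostly with a low value. They report only what shows in the picture. A call takes as long as a camera call.
- bot.regions_of(label, picture): "region" (420x560 bool, what is visible of it) and "extent" ([centre column, centre row, width, height] in pixels, round what is visible of it).
The state is a dict: "time_s": time; "joint_positions": joint angles; "qvel": joint speeds; "tau": joint torques, N m; "position": TCP position; "tcp_rot": TCP orientation; "force": force on the tool from outside, world axes, zero at the start; "moment": the same for the moment, N m; "opening": opening from 0.0 (shut) to 1.0 (fully open).
Only numpy, scipy, OpenCV 4.12 (cv2) and the standard library are available. Lean on these libraries where they do the work, as an engineer would, in place of code of your own. Each camera call takes 0.05 s, during which the arm holds its last target.

### The job

Loosen the big orange nut that clamps the hold-down plate of the bottle carrier: with a fingertip against its fluted rim, roll it anticlockwise (seen from above) until it stands two full turns from fully tight, with its black mark back at the green pointer. It has already been started, by less than a quarter turn. Push it round only with light touches (it is too wide to grasp), do not grip or lift anything, leave the bottles and other things around it where they stand, and finish clear of everything.

Things in the scene. Friction and masses are not known exactly. Their poses are not given: they have to be found in the camera images.
- carrier: steel bottle carrier, fixed to the table, 170 x 170 mm; origin at the centre of its underside, z up. Four bottles (blue caps) stand in it under a white hold-down plate, 156 mm along the carrier's x axis and 130 mm across, whose top is 123 mm above the origin. In its middle stands a vertical stud, 12 mm thick, whose tip is 173 mm above the origin and which carries the orange nut. The carrier's x axis points from the stud to the green pointer.
- pointer (a point): the middle of the fixed green wedge on top of the hold-down plate, 60 mm from the stud's axis, 126 mm above the carrier's underside; the wedge is 3 mm high and reaches from 48 to 73 mm from the axis, growing to 24 mm wide; its tip points to the stud
- nut_mid (a point): the point on the nut's axis half-way up its fluted rim. The rim is 22 mm high (11 mm above and below this point) and 93 mm across over its 24 upright rounded ribs, which stand 2.5 mm proud. When the nut is tight the rim's lower edge is 9 mm and its flat top 31 mm above the plate; it rises 2 mm a turn. Only the stud, up to 19 mm, stands above its top. The z axis is the turning axis, upward; the x axis points to the black mark.
- mark (a point): outer end of the black radial stripe on the nut's top, 40 mm from the axis, at the height of the nut's top; it turns with the nut and points at the green pointer when the nut is tight, and again at each full turn
- nut (a joint): angle of the nut from fully tight, rad, not wrapped; grows as it is turned anticlockwise seen from above (loosening), 0 = tight, 6.28 = one turn, 12.57 = two turns; stops at 0 and 21. At the start it is between 0.1 and 1.4. About 0.07 N m (1.5 N at the rim) turns it and it stays where it is left; it can be turned back.
- bottle_a: a loose bystander: square milk bottle with a blue ribbed cap, 50 x 50 mm, 110 mm tall; origin at the centre of its underside; it stands beyond the carrier
- bottle_b: a loose bystander: square milk bottle with a blue ribbed cap, 50 x 50 mm, 110 mm tall; origin at the centre of its underside; left of the carrier
- bottle_c: a loose bystander: square milk bottle with a blue ribbed cap, 50 x 50 mm, 110 mm tall; origin at the centre of its underside; right of the carrier
- marker: a loose bystander: black marker pen lying on the table, 130 x 13 x 13 mm; origin at the centre of its underside, x along its length
- tape: a loose bystander: roll of paper tape lying flat, 70 mm across, 25 mm high; origin at the centre of its underside
- timer: a loose bystander: white kitchen-type timer, 35 x 75 mm, 65 mm high; origin at the centre of its underside

How it is judged (in metres and radians):
On the way:
1. the nut has been turned loose by its first full turn (value of joint nut above 6.28 rad).
At the end, for the whole second after the job is handed in: The nut rests two full turns from tight (12.57 rad), within 0.35 rad (20 degrees) either way, and every loose thing is within 30 mm of where it stood (value of joint nut between 12.22 and 12.92 rad and velocity of joint nut between -0.1 and 0.1 rad/s and distance of each of bottle_a, bottle_b, bottle_c, marker, tape, timer from where it was at the start of the episode below 0.03 m); the robot touches nothing.
It fails at once if a loose bystander was moved by more than 30 mm (distance of any of bottle_a, bottle_b, bottle_c, marker, tape, timer from where it was at the start of the episode above 0.03 m).
It fails at once if a loose bystander was lifted (height (world z) of any of bottle_a, bottle_b, bottle_c, marker, tape, timer above 0.015 m).
It fails at once if a bottle was tipped (angle between any of bottle_a, bottle_b, bottle_c's own z axis and vertical above 0.4 rad).
It fails at once if the nut was pressed hard (over 50 N) (contact force between any of the arm, the fingers and nut above 50 N).
It fails at once if a loose bystander was gripped or struck (over 10 N) (contact force between the fingers and bottle_a above 10 N or contact force between the fingers and bottle_b above 10 N or contact force between the fingers and bottle_c above 10 N or contact force between the fingers and marker above 10 N or contact force between the fingers and tape above 10 N or contact force between the fingers and timer above 10 N).
It also fails if it takes over 51 s, if anything falls off the work surface, if the arm or the gripper's body presses on something with over 40 N, if the wrist force passes 120 N, or if a joint passes its speed limit or range.

## Working session

There is one attempt and no reset: what is moved stays moved. The work goes in short steps, Python scripts to look and compute and a shell command to move; the robot and the scene stay as the last step left them, time stands still between calls to the robot, and variables do not carry over. Pictures are saved under pics/ and viewed, and the job is handed in when it is done.

```bash
ls; mkdir -p pics; python3 - <<'E'
from rig import bot
import cv2,numpy as np
s=bot.read_state();print(s)
for n in("side","top"):
    d=bot.capture(n);cv2.imwrite(f"pics/{n}0.png",d["pixels"]);print(n,d["K"],d["world_to_cam"])
    for l in ["carrier","nut","pointer","mark","bottle_a","marker","tape","timer"]:
        try:
            for r in bot.regions_of(l,d)[:4]: print(l,round(r["p"],2),r["extent"])
        except Exception as e: print(l,e)
E
```

```text
pics
{'time_s': 0.0, 'joint_positions': array([-8.13877797e+01,  3.02788136e+01,  8.21553789e+01, -8.36166026e-04,
        6.76891926e+01, -1.02271165e+01]), 'qvel': array([-0.03710401, -0.01651376, -0.01069873,  0.05369066, -0.04818999,
       -0.10516372]), 'tau': array([ 7.49445553e-04, -4.40039170e+01, -1.76589668e+01,  6.34509372e-02,
        5.83671767e-02, -1.65780184e-04]), 'position': array([ 0.201799  , -0.59116862,  0.40377844]), 'tcp_rot': array([[-3.35823781e-04,  9.46426052e-01,  3.22920449e-01],
       [ 2.12717120e-03,  3.22920412e-01, -9.46423733e-01],
       [-9.99997681e-01,  3.69075482e-04, -2.12165459e-03]]), 'force': array([-0.82448803,  0.26107414,  0.31540091]), 'moment': array([ 0.03869271,  0.04023062, -0.06228841]), 'opening': 1.0013404135670991}
side [[462.74692481   0.         282.91441738]
 [  0.         462.74692481 214.58314993]
 [  0.           0.           1.        ]] [[ 0.99112743 -0.13281336  0.00519934 -0.54995769]
 [ 0.09555579  0.73918978  0.666684   -0.13977252]
 [-0.09238784 -0.66027197  0.74532235 -1.29012199]
 [ 0.          0.          0.  
[... 540 characters left out ...]
  543.64077145 211.58302052]
 [  0.           0.           1.        ]] [[ 0.00938619 -0.99984956  0.01458594 -0.01659401]
 [ 0.98175151  0.01198498  0.18979023 -0.56312044]
 [-0.18993649  0.01253837  0.98171631 -1.71801364]
 [ 0.          0.          0.          1.        ]]
carrier 0.67 [201.0, 218.7, 20.4, 28.2]
nut 0.72 [243.8, 215.4, 32.7, 26.9]
nut 0.25 [203.4, 218.5, 20.5, 22.8]
pointer 0.73 [246.1, 217.7, 57.5, 60.0]
mark 0.73 [246.6, 215.5, 27.1, 33.0]
bottle_a 0.84 [245.6, 175.4, 21.4, 18.9]
bottle_a 0.71 [201.0, 219.0, 18.6, 23.2]
bottle_a 0.52 [292.4, 224.2, 19.6, 17.8]
marker 0.6 [390.5, 264.0, 0.8, 30.2]
tape 0.79 [144.8, 260.0, 28.9, 24.7]
timer 0.62 [412.5, 229.2, 28.2, 18.5]
```

```bash
python3 - <<'E'
import cv2
a=cv2.imread("pics/side0.png")[100:420,170:420];cv2.imwrite("pics/side0c.png",cv2.resize(a,None,fx=1.85,fy=1.85,interpolation=3))
a=cv2.imread("pics/top0.png")[150:290,120:320];cv2.imwrite("pics/top0c.png",cv2.resize(a,None,fx=4,fy=4,interpolation=3))
E
```

```text
(no output)
```

View pics/side0c.png

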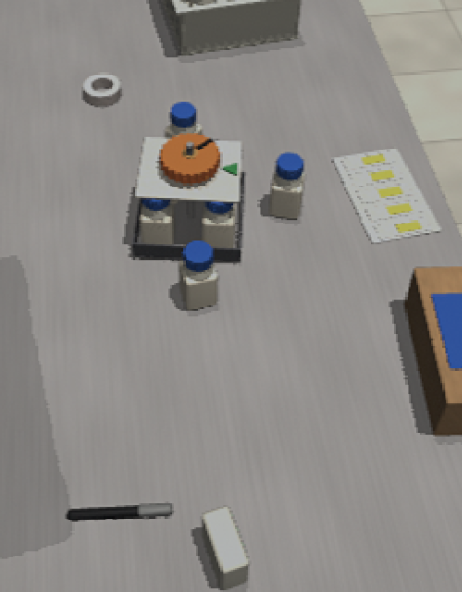

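View pics/top0c.png

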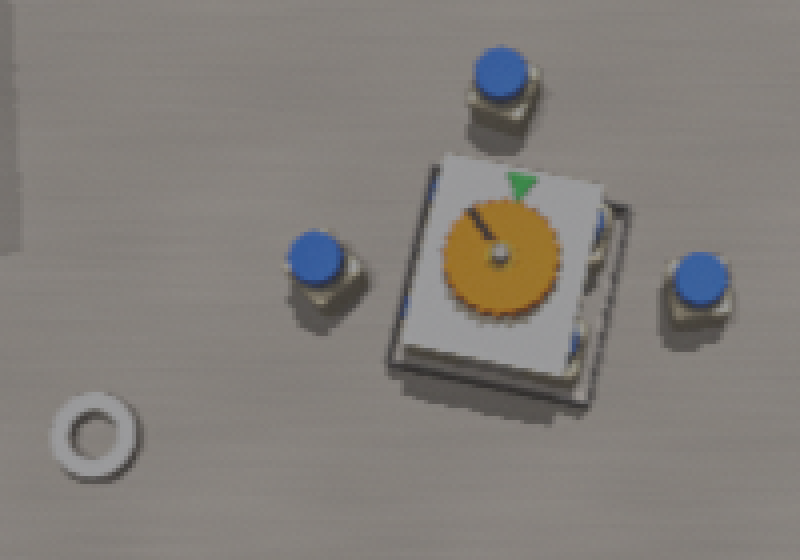

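View pics/top0.png

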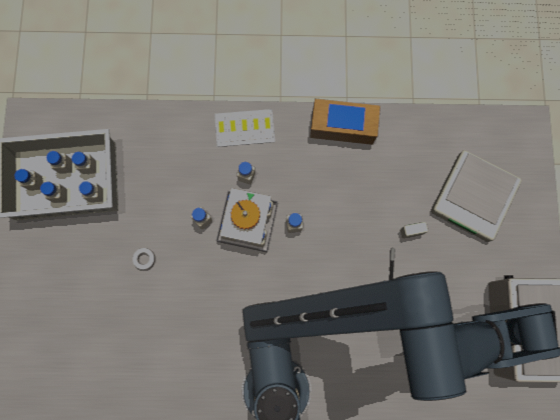

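```bash
cat > h.py <<'E'
import numpy as np,cv2
from rig import bot
def ray(d,c,r):
    K=d["K"];T=d["world_to_cam"];R=T[:3,:3];t=T[:3,3]
    v=np.array([(c-K[0,2])/K[0,0],-(r-K[1,2])/K[1,1],-1.])
    return -R.T@t, R.T@v
def onz(d,c,r,z):
    o,v=ray(d,c,r);return o+v*(z-o[2])/v[2]
def fit(d,z):
    hsv=cv2.cvtColor(d["pixels"],cv2.COLOR_BGR2HSV)
    m=cv2.inRange(hsv,(5,150,60),(22,255,255))
    n,l,s,c=cv2.connectedComponentsWithStats(m)
    return hsv,m,n,l,s,c
def ang(d,zt=0.156,ctr=None):
    """top-face centre and mark / pointer azimuth by polar sampling"""
    return None
E
python3 - <<'E'
from h import *
for n in("side","top"):
    d=bot.capture(n);hsv,m,N,l,s,c=fit(d,0)
    for i in range(1,N):
        if 150<s[i,4]<3000:print(n,s[i],c[i],onz(d,*c[i],.154))
    g=cv2.inRange(hsv,(45,120,50),(80,255,255))
    N,l,s,c=cv2.connectedComponentsWithStats(g)
    for i in range(1,N):
        if s[i,4]>8:print("green",s[i],c[i],onz(d,*c[i],.126))
    # depth at nut points
    for r in bot.regions_of("nut",d)[:1]:
        mm=r["region"];rr,cc=np.nonzero(mm&(d["depth"]>0));P=[]
        for a,b in zip(cc,rr):
            o,v=ray(d,a,b);P.append(o+v*d["depth"][b,a])
        P=np.array(P);print(len(P),np.percentile(P,[2,50,98],axis=0).round(4))
        top=P[abs(P[:,2]-.155)<.004];print((top.min(0)+top.max(0))/2,top.mean(0),np.ptp(top,axis=0))
E
```

```text
side [257 172  32  27 606] [272.04620462 185.94389439] [0.53551237 0.08840489 0.154     ]
green [291 189   7   5  24] [294.83333333 190.95833333] [0.60010211 0.08834872 0.126     ]
653 [[0.4969 0.0572 0.1373]
 [0.5361 0.0902 0.1536]
 [0.5773 0.1393 0.1584]]
[0.53719066 0.10087991 0.15493887] [0.53669744 0.09793064 0.15429881] [0.08616403 0.09363629 0.00782324]
top [231 200  28  29 565] [245.08672566 214.62477876] [0.53308709 0.10075701 0.154     ]
green [248 194   5   5  14] [249.64285714 195.5       ] [0.59957985 0.0893234  0.126     ]
695 [[0.494  0.0613 0.1212]
 [0.5344 0.1016 0.1534]
 [0.5774 0.1437 0.1619]]
[0.53716892 0.10271111 0.15497763] [0.53568602 0.10155656 0.15467042] [0.09075007 0.08929611 0.00793383]
```

```bash
cat >> h.py <<'E'
def proj(d,P):
    P=np.asarray(P,float);T=d["world_to_cam"];q=P@T[:3,:3].T+T[:3,3];K=d["K"]
    return np.c_[K[0,0]*q[:,0]/-q[:,2]+K[0,2],-K[1,1]*q[:,1]/-q[:,2]+K[1,2]]
th=np.linspace(0,2*np.pi,73)
def silh(d,x,y,z0,z1,r=.0458,S=8,box=None):
    P=np.vstack([np.c_[x+r*np.cos(th),y+r*np.sin(th),0*th+z] for z in(z0,z1)])
    p=proj(d,P);x0,y0,w,h=box
    q=((p-[x0,y0]+.5)*S).astype(np.float32)
    im=np.zeros((h*S,w*S),np.uint8);cv2.fillConvexPoly(im,cv2.convexHull(q.astype(np.int32)),255)
    return cv2.resize(im,(w,h),interpolation=cv2.INTER_AREA)/255.
def nutfit(d,turn,x0=.536,y0=.100):
    from scipy.optimize import minimize
    u,v=proj(d,[[x0,y0,.15]])[0];box=(int(u)-32,int(v)-32,64,64)
    hsv=cv2.cvtColor(d["pixels"],cv2.COLOR_BGR2HSV)[box[1]:box[1]+64,box[0]:box[0]+64]
    # soft orange-ness: saturation with orange hue
    o=np.where((hsv[...,0]>=3)&(hsv[...,0]<=25),hsv[...,1]/255.,0)
    o=np.clip((o-.15)/.55,0,1)
    o=cv2.morphologyEx(o.astype(np.float32),cv2.MORPH_CLOSE,np.ones((7,7)))
    z0=.132+.002*turn
    f=lambda p:((silh(d,p[0],p[1],z0,z0+.022,box=box)-o)**2).sum()
    r=minimize(f,[x0,y0],method="Nelder-Mead",options=dict(initial_simplex=[[x0,y0],[x0+.006,y0],[x0,y0+.006]],xatol=1e-4))
    return r.x,r.fun
E
python3 - <<'E'
from h import *
for n in("side","top"):
    d=bot.capture(n);print(n,nutfit(d,.12))
    b=bot.regions_of("mark",d);print([(x["p"],x["extent"],x["region"].sum()) for x in b])
    cv2.imwrite(f"pics/{n}1.png",d["pixels"])
d=bot.capture("side");
r=bot.regions_of("tape",d)
for l in ("bottle_a","tape"):
  for x in bot.regions_of(l,d)[:5]:
    e=x["extent"];print(l,x["p"],onz(d,e[0],e[1]+e[3]/2,0))
im=d["pixels"][165:210,245:305];cv2.imwrite("pics/s_nut.png",cv2.resize(im,None,fx=12,fy=12,interpolation=0))
E
```

```text
side (array([0.53779163, 0.10317247]), np.float64(37.17461313203639))
[(0.65, [272.1, 185.9, 32.8, 27.1], np.int64(717))]
top (array([0.53660974, 0.10198511]), np.float64(36.46682432673296))
[(0.69, [244.4, 213.4, 32.6, 28.4], np.int64(641)), (0.44, [412.2, 227.4, 28.2, 20.5], np.int64(306))]
bottle_a 0.83 [0.5565311  0.29516664 0.        ]
bottle_a 0.67 [ 0.52691127 -0.06958348  0.        ]
bottle_a 0.64 [0.69233133 0.08202396 0.        ]
tape 0.72 [0.40022578 0.41376834 0.        ]
```

View pics/s_nut.png

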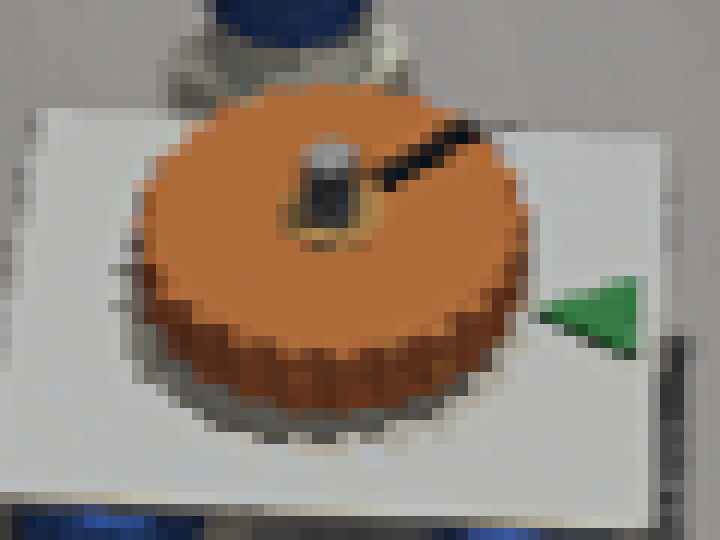

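```bash
cat >> h.py <<'E'
C=np.array([.5372,.1026])
def mark(d,turn,C=C):
    z=.154+.002*turn
    g=d["pixels"].astype(np.float32).max(2)
    a=np.radians(np.arange(0,360,1.));best=[]
    for ai in a:
        rr=np.arange(.017,.038,.001)
        P=np.c_[C[0]+rr*np.cos(ai),C[1]+rr*np.sin(ai),0*rr+z];p=proj(d,P).astype(np.float32)
        best.append(cv2.remap(g,p[:,0],p[:,1],cv2.INTER_LINEAR).mean())
    b=np.array(best);w=np.clip(np.median(b)-15-b,0,None)
    k=np.argmax(cv2.blur(np.r_[w,w,w].reshape(1,-1),(9,1))[0][360:720]);idx=(np.arange(k-15,k+16))
    ww=w[idx%360];return (idx*ww).sum()/ww.sum() if ww.sum()>0 else None, float(np.median(b)-b.min())
def green(d,C=C):
    hsv=cv2.cvtColor(d["pixels"],cv2.COLOR_BGR2HSV);g=cv2.inRange(hsv,(45,120,50),(80,255,255))
    N,l,s,c=cv2.connectedComponentsWithStats(g)
    i=1+np.argmax(s[1:,4]);
    for i in range(1,N):
        p=onz(d,*c[i],.126)
        if np.hypot(*(p[:2]-C))<.09:return np.degrees(np.arctan2(p[1]-C[1],p[0]-C[0])),np.hypot(*(p[:2]-C)),s[i,4]
E
python3 - <<'E'
from h import *
for n in("side","top"):
    d=bot.capture(n);print(n,mark(d,.12),green(d))
print(bot.read_state()["time_s"])
E
```

```text
side (np.float64(34.106607137086336), 135.01614379882812) (np.float64(-12.765584607568693), np.float64(0.0644963137945356), np.int32(24))
top (np.float64(32.861465445502915), 80.68280029296875) (np.float64(-12.191921160064435), np.float64(0.06327187539291888), np.int32(15))
1.6
```

```bash
python3 -m crank '[{"offset":[0,0.0346,-0.0291]},{"offset":[0,0.0346,-0.0291]},{"offset":[0,0.0346,-0.0291]},{"offset":[0,0.0346,-0.0291]},{"offset":[0,0.0346,-0.0291]},{"offset":[0,0.0346,-0.0291]},{"offset":[0,0.0346,-0.0291]},{"offset":[0,0.0346,-0.0291]},{"offset":[0,0.0346,-0.0291]},{"offset":[0,0.0346,-0.0291]},{"offset":[0,0.0346,-0.0291]},{"offset":[0,0.0346,-0.0291]}]' 0
```

```text
$[0]: bad value
```

```bash
python3 -m crank '[{"offset":[0,0.0346,-0.0291],"spin":0},{"offset":[0,0.0346,-0.0291],"spin":0},{"offset":[0,0.0346,-0.0291],"spin":0},{"offset":[0,0.0346,-0.0291],"spin":0},{"offset":[0,0.0346,-0.0291],"spin":0},{"offset":[0,0.0346,-0.0291],"spin":0},{"offset":[0,0.0346,-0.0291],"spin":0},{"offset":[0,0.0346,-0.0291],"spin":0},{"offset":[0,0.0346,-0.0291],"spin":0},{"offset":[0,0.0346,-0.0291],"spin":0},{"offset":[0,0.0346,-0.0291],"spin":0},{"offset":[0,0.0346,-0.0291],"spin":0}]' 0
```

```text
time_s: 2.8
position: [0.4828, -0.1252, 0.4051]
tcp_rot: [[0.001, 0.946, 0.323], [-0.0, 0.323, -0.946], [-1.0, 0.001, 0.001]]
force: [1.0, -0.9, -0.3]
opening: 0.029
```

```bash
python3 -m crank '[{"offset":[0,0,0],"spin":0.1475},{"offset":[0,0,0],"spin":0.1475},{"offset":[0,0,0],"spin":0.1475},{"offset":[0,0,0],"spin":0.1475},{"offset":[0,0.0123,-0.0433],"spin":0},{"offset":[0,0.0123,-0.0433],"spin":0},{"offset":[0,0.0123,-0.0433],"spin":0},{"offset":[0,0.0123,-0.0433],"spin":0},{"offset":[0,0,0],"spin":0}]'
python3 - <<'E'
from h import *
s=bot.read_state();print(s["joint_positions"].round(1),s["force"],s["opening"])
for n in("side","top"):
    d=bot.capture(n)
    im=d["pixels"][70:240,200:400] if n=="side" else d["pixels"][130:280,180:330]
    cv2.imwrite(f"pics/{n}2.png",cv2.resize(im,None,fx=3.5,fy=3.5,interpolation=3))
E
```

```text
time_s: 3.7
position: [0.5763, 0.0318, 0.405]
tcp_rot: [[0.003, 0.967, -0.253], [0.001, -0.253, -0.967], [-1.0, 0.003, -0.002]]
force: [-0.3, -0.1, 0.2]
opening: 0.005
[-8.  26.5 89.1  0.1 64.2 96.6] [-0.25807638 -0.09156479  0.17756822] 0.005471204255092414
```

View pics/side2.png

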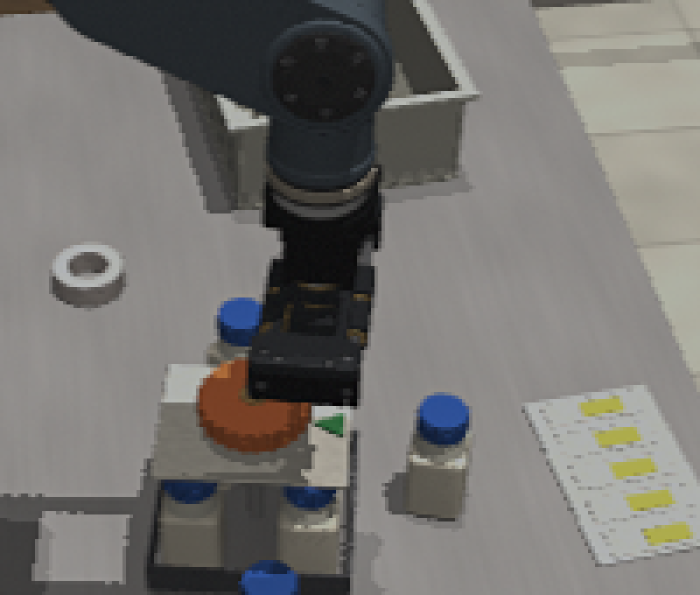

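View pics/top2.png

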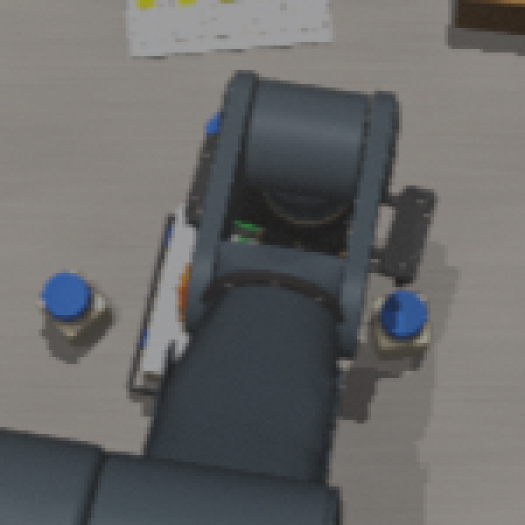

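```bash
python3 -m crank '[{"offset":[0.04,0,0],"spin":0},{"offset":[0.03,0,0],"spin":0},{"offset":[0.015,-0.0026,0],"spin":0},{"offset":[0,-0.005,-0.005],"spin":0},{"offset":[0,-0.003,-0.003],"spin":0},{"offset":[0,0,0],"spin":0}]'
python3 -m crank '[{"offset":[0,-0.001,-0.001],"spin":0},{"offset":[0,-0.001,-0.001],"spin":0},{"offset":[0,0,0],"spin":0}]'
```

```text
time_s: 4.4
position: [0.566, 0.0382, 0.321]
tcp_rot: [[0.002, 0.966, -0.258], [-0.0, -0.258, -0.966], [-1.0, 0.002, -0.0]]
force: [-0.8, 0.1, -0.7]
opening: 0.003
time_s: 4.7
position: [0.5648, 0.0407, 0.3204]
tcp_rot: [[0.001, 0.966, -0.258], [-0.0, -0.258, -0.966], [-1.0, 0.001, -0.0]]
force: [-0.2, 0.1, 0.3]
opening: 0.004
```

```bash
python3 -m crank '[{"offset":[0,0,-0.002],"spin":0},{"offset":[0,0,-0.002],"spin":0},{"offset":[0,0,0],"spin":0}]'
python3 -m crank '[{"offset":[0,-0.001,-0.001],"spin":0},{"offset":[0,0,0],"spin":0}]'
```

```text
time_s: 5.0
position: [0.5658, 0.0448, 0.3197]
tcp_rot: [[0.0, 0.966, -0.258], [0.0, -0.258, -0.966], [-1.0, 0.0, -0.0]]
force: [-0.7, -0.0, -0.7]
opening: 0.004
time_s: 5.2
position: [0.5649, 0.0459, 0.3197]
tcp_rot: [[-0.0, 0.966, -0.258], [0.0, -0.258, -0.966], [-1.0, -0.0, 0.0]]
force: [0.1, 0.9, 0.0]
opening: 0.003
```

```bash
python3 -m crank '[{"offset":[0,-0.0006,-0.0008],"spin":0},{"offset":[0,0,0],"spin":0}]'
python3 -m crank '[{"offset":[0,-0.0007,-0.0007],"spin":0},{"offset":[0,0,0],"spin":0}]'

```

```text
time_s: 5.4
position: [0.5646, 0.0467, 0.3197]
tcp_rot: [[-0.0, 0.966, -0.258], [0.0, -0.258, -0.966], [-1.0, -0.0, 0.0]]
force: [-1.0, -0.5, -0.3]
opening: 0.004
time_s: 5.6
position: [0.5641, 0.0475, 0.3198]
tcp_rot: [[-0.0, 0.966, -0.258], [0.0, -0.258, -0.966], [-1.0, -0.0, -0.0]]
force: [0.3, -0.4, 0.1]
opening: 0.003
```

```bash
python3 -m crank '[{"offset":[0,-0.0007,-0.0007],"spin":0},{"offset":[0,0,0],"spin":0}]'
python3 -m crank '[{"offset":[0,-0.0007,-0.0007],"spin":0},{"offset":[0,0,0],"spin":0}]'
python3 -m crank '[{"offset":[0,-0.0007,-0.0007],"spin":0},{"offset":[0,0,0],"spin":0}]'

```

```text
time_s: 5.8
position: [0.5636, 0.0484, 0.3197]
tcp_rot: [[-0.0, 0.966, -0.258], [0.0, -0.258, -0.966], [-1.0, -0.0, -0.0]]
force: [-0.2, 0.5, -0.4]
opening: 0.006
time_s: 6.0
position: [0.5631, 0.0493, 0.3197]
tcp_rot: [[-0.0, 0.966, -0.258], [0.0, -0.258, -0.966], [-1.0, -0.0, -0.0]]
force: [0.6, -0.1, -1.1]
opening: 0.005
time_s: 6.2
position: [0.5627, 0.05, 0.3198]
tcp_rot: [[0.0, 0.966, -0.258], [-0.0, -0.258, -0.966], [-1.0, 0.0, 0.0]]
force: [0.4, -0.6, -0.5]
opening: 0.006
```

```bash
python3 -m crank '[{"offset":[0,-0.0007,-0.0007],"spin":0},{"offset":[0,0,0],"spin":0}]'
python3 -m crank '[{"offset":[0,-0.0007,-0.0007],"spin":0},{"offset":[0,0,0],"spin":0}]'
python3 -m crank '[{"offset":[0,-0.0007,-0.0007],"spin":0},{"offset":[0,0,0],"spin":0}]'
python3 - <<'E'
from h import *
d=bot.capture("side")
im=d["pixels"][150:230,220:330]
print(proj(d,[[.5627,.05,.138],[.5627,.05,.207]]))
cv2.imwrite(f"pics/side3.png",cv2.resize(im,None,fx=7,fy=7,interpolation=3))
E
```

```text
time_s: 6.4
position: [0.5625, 0.0504, 0.3199]
tcp_rot: [[0.001, 0.966, -0.258], [-0.001, -0.258, -0.966], [-1.0, 0.002, 0.001]]
force: [0.5, -3.7, -0.8]
opening: 0.009
time_s: 6.6
position: [0.5623, 0.0508, 0.3201]
tcp_rot: [[0.002, 0.966, -0.258], [-0.003, -0.258, -0.966], [-1.0, 0.003, 0.002]]
force: [0.6, -5.9, -0.5]
opening: 0.009
time_s: 6.8
position: [0.5622, 0.0512, 0.3202]
tcp_rot: [[0.003, 0.966, -0.257], [-0.004, -0.257, -0.966], [-1.0, 0.004, 0.003]]
force: [2.7, -7.7, 0.2]
opening: 0.008
[[283.57876682 198.95832537]
 [283.74273432 180.86386198]]
```

View pics/side3.png

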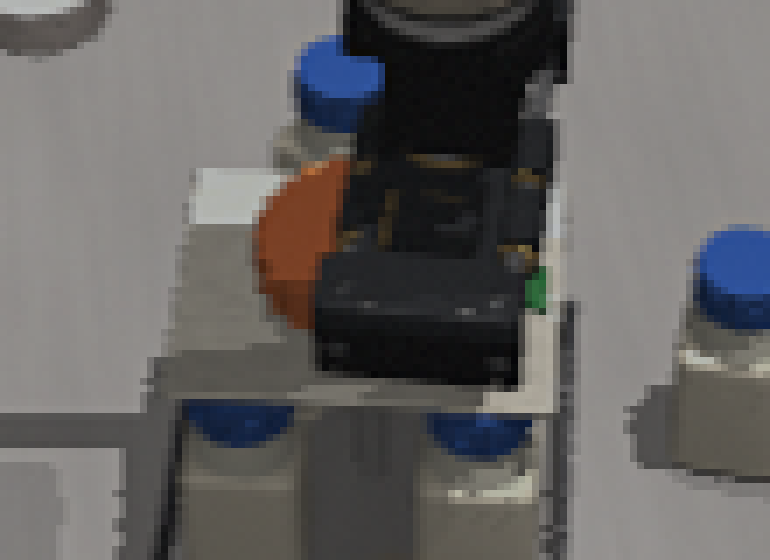

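```bash
python3 -m crank '[{"offset":[0,0.0041,-0.0040],"spin":-0.1},{"offset":[0,0.0041,-0.0040],"spin":-0.1},{"offset":[0,0.0041,-0.0040],"spin":-0.1},{"offset":[0,0.0041,-0.0040],"spin":-0.1},{"offset":[0,0.0041,-0.0040],"spin":-0.1},{"offset":[0,0.0041,-0.0040],"spin":-0.1}]'
cat > st.py <<'E'
from h import *
s=bot.read_state();p=s["position"];R=s["tcp_rot"];v=np.r_[C,0]-p;v[2]=0
f=s["force"];print("t",s["time_s"],"n(mm)",(v@R[:,1]*1e3).round(1),(v@R[:,2]*1e3).round(1),"psi",np.degrees(np.arctan2(R[1,2],R[0,2])).round(1),"J",s["joint_positions"].round(0),"F tool yz",(f@R[:,1]).round(1),(f@R[:,2]).round(1),"TCPaz",np.degrees(np.arctan2(-v[1],-v[0])).round(1),"r",np.hypot(*v[:2]).round(4),"z",p[2].round(4))
E
python3 st.py; python3 - <<'E'
from h import *
for n in("side","top"):
    d=bot.capture(n);print(n,mark(d,.12))
    im=d["pixels"][150:230,220:330] if n=="side" else d["pixels"][180:260,200:310]
    cv2.imwrite(f"pics/{n}4.png",cv2.resize(im,None,fx=6,fy=6,interpolation=3))
E
```

```text
time_s: 7.45
position: [0.5876, 0.0751, 0.3204]
tcp_rot: [[0.006, 0.942, 0.336], [-0.002, 0.336, -0.942], [-1.0, 0.005, 0.004]]
force: [3.9, -4.7, 0.3]
opening: 0.009
t 7.45 n(mm) -38.3 -42.8 psi -70.4 J [-3. 34. 91. -0. 54. 67.] F tool yz 2.1 5.7 TCPaz -28.6 r 0.0574 z 0.3204
side (np.float64(68.56285368388222), 59.0212516784668)
top (None, 5.062034606933594)
```

View pics/side4.png

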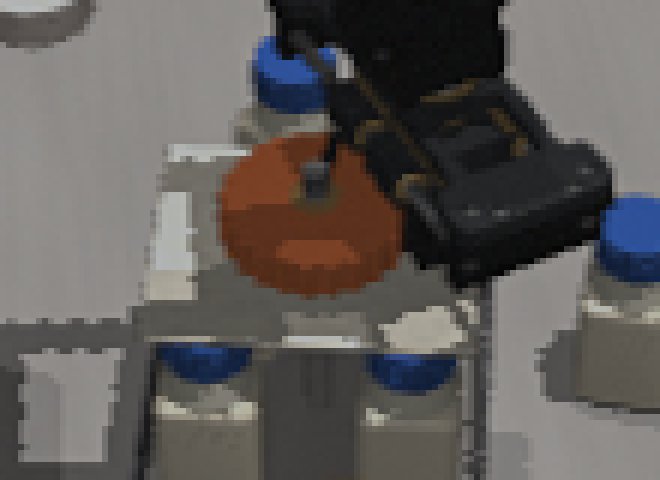

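View pics/top4.png

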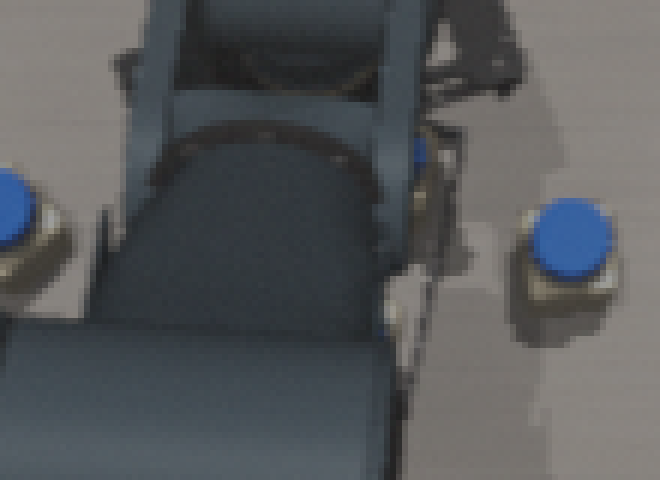

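```bash
python3 -m crank '[{"offset":[0,0.0041,-0.0040],"spin":-0.1},{"offset":[0,0.0041,-0.0040],"spin":-0.1},{"offset":[0,0.0041,-0.0040],"spin":-0.1},{"offset":[0,0.0041,-0.0040],"spin":-0.1},{"offset":[0,0.0041,-0.0040],"spin":-0.1},{"offset":[0,0.0041,-0.0040],"spin":-0.1},{"offset":[0,0.0041,-0.0040],"spin":-0.1},{"offset":[0,0.0041,-0.0040],"spin":-0.1},{"offset":[0,0.0041,-0.0040],"spin":-0.1},{"offset":[0,0.0041,-0.0040],"spin":-0.1},{"offset":[0,0.0041,-0.0040],"spin":-0.1},{"offset":[0,0.0041,-0.0040],"spin":-0.1}]'
python3 st.py; python3 - <<'E'
from h import *
for n in("side",):
    d=bot.capture(n);print(n,mark(d,.3))
E
```

```text
time_s: 8.75
position: [0.5808, 0.1411, 0.3204]
tcp_rot: [[0.004, 0.028, 1.0], [0.002, 1.0, -0.028], [-1.0, 0.002, 0.004]]
force: [2.5, -0.1, 0.1]
opening: 0.003
t 8.75 n(mm) -39.7 -42.5 psi -1.6 J [ 3. 34. 91.  0. 55.  5.] F tool yz -0.1 2.5 TCPaz 41.4 r 0.0582 z 0.3204
side (np.float64(138.9897162410623), 145.53355407714844)
```

```bash
python3 -m crank '[{"offset":[0,0.0036,-0.0045],"spin":-0.1},{"offset":[0,0.0036,-0.0045],"spin":-0.1},{"offset":[0,0.0041,-0.0040],"spin":-0.1},{"offset":[0,0.0041,-0.0040],"spin":-0.1},{"offset":[0,0.0041,-0.0040],"spin":-0.1},{"offset":[0,0.0041,-0.0040],"spin":-0.1},{"offset":[0,0.0041,-0.0040],"spin":-0.1},{"offset":[0,0.0041,-0.0040],"spin":-0.1},{"offset":[0,0.0041,-0.0040],"spin":-0.1},{"offset":[0,0.0041,-0.0040],"spin":-0.1},{"offset":[0,0.0041,-0.0040],"spin":-0.1},{"offset":[0,0.0041,-0.0040],"spin":-0.1}]'
python3 st.py; python3 - <<'E'
from h import *
for n in("side",):
    d=bot.capture(n);print(n,mark(d,.5))
E
```

```text
time_s: 10.0
position: [0.5167, 0.1577, 0.32]
tcp_rot: [[0.001, -0.921, 0.39], [0.002, 0.39, 0.921], [-1.0, -0.0, 0.002]]
force: [0.8, 1.8, 0.3]
opening: 0.002
t 10.0 n(mm) -40.4 -42.7 psi 67.0 J [  5.  31.  99.   0.  50. -62.] F tool yz -0.0 1.9 TCPaz 110.4 r 0.0588 z 0.32
side (np.float64(207.19210741431917), 133.30223083496094)
```

```bash
python3 -m crank '[{"offset":[0,0.0036,-0.0045],"spin":-0.1},{"offset":[0,0.0036,-0.0045],"spin":-0.1},{"offset":[0,0.0041,-0.0040],"spin":-0.1},{"offset":[0,0.0036,-0.0045],"spin":-0.1},{"offset":[0,0.0041,-0.0040],"spin":-0.1},{"offset":[0,0.0041,-0.0040],"spin":-0.1},{"offset":[0,0.0041,-0.0040],"spin":-0.1},{"offset":[0,0.0041,-0.0040],"spin":-0.1},{"offset":[0,0.0041,-0.0040],"spin":-0.1},{"offset":[0,0.0041,-0.0040],"spin":-0.1},{"offset":[0,0.0041,-0.0040],"spin":-0.1},{"offset":[0,0.0041,-0.0040],"spin":-0.1}]'
python3 st.py; python3 - <<'E'
from h import *
for n in("side",):
    d=bot.capture(n);print(n,mark(d,.5))
E
```

```text
time_s: 11.25
position: [0.4779, 0.104, 0.3195]
tcp_rot: [[-0.002, -0.698, -0.716], [0.001, -0.716, 0.698], [-1.0, 0.001, 0.002]]
force: [0.2, 0.8, -1.6]
opening: 0.009
t 11.25 n(mm) -40.4 -43.5 psi 135.7 J [  -1.   28.  106.    0.   47. -137.] F tool yz -0.7 0.4 TCPaz 178.6 r 0.0593 z 0.3195
side (np.float64(43.26345580944407), 33.175498962402344)
```

```bash
python3 - <<'E'
from h import *
ims=[]
for n in("side","top"):
    d=bot.capture(n)
    im=d["pixels"][150:230,220:330] if n=="side" else d["pixels"][180:260,200:310]
    ims.append(cv2.resize(im,None,fx=6,fy=6,interpolation=3)[:, :])
cv2.imwrite("pics/c5.png",cv2.resize(np.hstack(ims),(798,290)))
E
```

```text
(no output)
```

View pics/c5.png

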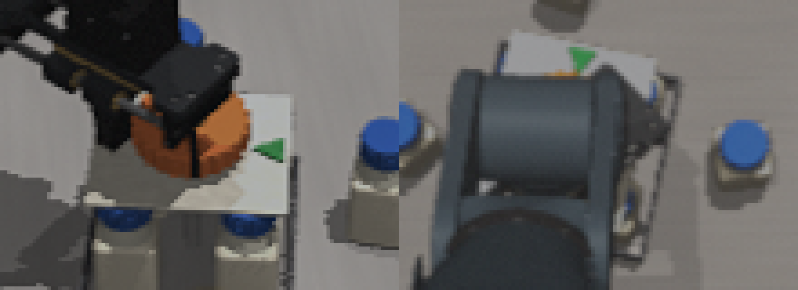

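```bash
python3 -m crank '[{"offset":[0,0.005,0.005],"spin":0},{"offset":[0,0.005,0.005],"spin":0},{"offset":[0,-0.0084,0.0068],"spin":0.147},{"offset":[0,-0.0084,0.0068],"spin":0.147},{"offset":[0,-0.0084,0.0068],"spin":0.147},{"offset":[0,-0.0084,0.0068],"spin":0.147},{"offset":[0,-0.0084,0.0068],"spin":0.147},{"offset":[0,-0.0084,0.0068],"spin":0.147},{"offset":[0,-0.0084,0.0068],"spin":0.147},{"offset":[0,-0.0084,0.0068],"spin":0.147},{"offset":[0,-0.0084,0.0068],"spin":0.147},{"offset":[0,-0.0084,0.0068],"spin":0.147}]'
python3 st.py; python3 - <<'E'
from h import *
for n in("side","top"):
    d=bot.capture(n);print(n,mark(d,.65))
E
```

```text
time_s: 12.6
position: [0.5313, 0.1763, 0.3196]
tcp_rot: [[-0.001, -0.778, 0.628], [0.0, 0.628, 0.778], [-1.0, 0.001, -0.001]]
force: [0.5, -0.6, 0.2]
opening: 0.006
t 12.6 n(mm) -50.9 -53.6 psi 51.1 J [  7.  32.  96.   0.  52. -44.] F tool yz -0.7 -0.1 TCPaz 94.6 r 0.0739 z 0.3196
side (np.float64(267.0538150497973), 130.4715576171875)
top (np.float64(105.088467537961), 65.2708740234375)
```

```bash
python3 -m crank '[{"offset":[0,-0.0084,0.0068],"spin":0.147},{"offset":[0,-0.0084,0.0068],"spin":0.147},{"offset":[0,-0.0084,0.0068],"spin":0.147},{"offset":[0,-0.0084,0.0068],"spin":0.147},{"offset":[0,-0.0084,0.0068],"spin":0.147},{"offset":[0,-0.0084,0.0068],"spin":0.147},{"offset":[0,-0.0084,0.0068],"spin":0.147},{"offset":[0,-0.0084,0.0068],"spin":0.147},{"offset":[0,-0.0084,0.0068],"spin":0.147},{"offset":[0,-0.0084,0.0068],"spin":0.147},{"offset":[0,-0.0084,0.0068],"spin":0.147},{"offset":[0,-0.0084,0.0068],"spin":0.147}]'
python3 st.py
```

```text
time_s: 13.9
position: [0.61, 0.0939, 0.3195]
tcp_rot: [[-0.002, 0.764, 0.646], [0.0, 0.646, -0.764], [-1.0, -0.001, -0.001]]
force: [-0.1, 0.1, -0.7]
opening: 0.003
t 13.9 n(mm) -50.0 -53.7 psi -49.8 J [-2. 36. 88.  0. 57. 48.] F tool yz 0.0 -0.1 TCPaz -6.8 r 0.0733 z 0.3195
```

```bash
python3 -m crank '[{"offset":[0,-0.0084,0.0068],"spin":0.147},{"offset":[0,-0.0084,0.0068],"spin":0.147},{"offset":[0,-0.0084,0.0068],"spin":0.147},{"offset":[0,-0.0084,0.0068],"spin":0.147},{"offset":[0,-0.0084,0.0068],"spin":0.147},{"offset":[0,-0.0084,0.0068],"spin":0.147},{"offset":[0,-0.0084,0.0068],"spin":0.147},{"offset":[0,-0.0084,0.0068],"spin":0.147},{"offset":[0,-0.0084,0.0068],"spin":0.147},{"offset":[0,-0.0084,0.0068],"spin":0.147},{"offset":[0,0,0],"spin":0}]'
python3 st.py
```

```text
time_s: 15.0
position: [0.5347, 0.0291, 0.3194]
tcp_rot: [[-0.004, 0.723, -0.691], [0.001, -0.691, -0.723], [-1.0, -0.004, 0.002]]
force: [-0.5, 0.1, -0.5]
opening: 0.005
t 15.0 n(mm) -48.9 -54.9 psi -133.7 J [ -9.  30. 100.   0.  50. 125.] F tool yz -0.4 0.3 TCPaz -92.0 r 0.0735 z 0.3194
```

```bash
python3 -m crank '[{"offset":[0,-0.004,-0.0045],"spin":0},{"offset":[0,-0.003,-0.0035],"spin":0},{"offset":[0,-0.002,-0.002],"spin":0},{"offset":[0,-0.0015,-0.0017],"spin":0},{"offset":[0,0,0],"spin":0}]'
python3 st.py
```

```text
time_s: 15.5
position: [0.5379, 0.0448, 0.3198]
tcp_rot: [[0.0, 0.722, -0.692], [-0.0, -0.692, -0.722], [-1.0, 0.001, 0.0]]
force: [0.2, -0.3, 0.4]
opening: 0.007
t 15.5 n(mm) -40.5 -41.3 psi -133.8 J [ -7.  31.  99.  -0.  50. 127.] F tool yz 0.3 0.1 TCPaz -89.3 r 0.0578 z 0.3198
```

```bash
python3 -m crank '[{"offset":[0,-0.0015,-0.0005],"spin":0},{"offset":[0,0.0036,-0.0045],"spin":-0.1},{"offset":[0,0.0041,-0.0040],"spin":-0.1},{"offset":[0,0.0041,-0.0040],"spin":-0.1},{"offset":[0,0.0041,-0.0040],"spin":-0.1},{"offset":[0,0.0041,-0.0040],"spin":-0.1},{"offset":[0,0.0041,-0.0040],"spin":-0.1}]'
python3 st.py; python3 - <<'E'
from h import *
for n in("side",):
    d=bot.capture(n);print(n,mark(d,.8))
E
```

```text
time_s: 16.2
position: [0.5697, 0.0546, 0.3197]
tcp_rot: [[-0.001, 0.987, -0.16], [-0.001, -0.16, -0.987], [-1.0, -0.001, 0.001]]
force: [-1.8, -2.0, 0.6]
opening: 0.007
t 16.2 n(mm) -39.7 -42.1 psi -99.2 J [-6. 33. 94. -0. 53. 94.] F tool yz -1.5 2.3 TCPaz -55.9 r 0.0579 z 0.3197
side (np.float64(49.72463809923175), 21.456777572631836)
```

```bash
python3 -m crank '[{"offset":[0,0.0036,-0.0045],"spin":-0.1},{"offset":[0,0.0036,-0.0045],"spin":-0.1},{"offset":[0,0.0041,-0.0040],"spin":-0.1},{"offset":[0,0.0041,-0.0040],"spin":-0.1},{"offset":[0,0.0041,-0.0040],"spin":-0.1},{"offset":[0,0.0041,-0.0040],"spin":-0.1},{"offset":[0,0.0041,-0.0040],"spin":-0.1},{"offset":[0,0.0041,-0.0040],"spin":-0.1},{"offset":[0,0.0041,-0.0040],"spin":-0.1}]'
python3 st.py; python3 - <<'E'
from h import *
for n in("side","top"):
    d=bot.capture(n);print(n,mark(d,.9))
    im=d["pixels"][150:230,220:330]
    if n=="side":cv2.imwrite("pics/c6.png",cv2.resize(im,None,fx=6,fy=6,interpolation=3))
E
```

```text
time_s: 17.15
position: [0.5956, 0.0983, 0.3199]
tcp_rot: [[0.001, 0.74, 0.672], [-0.001, 0.672, -0.74], [-1.0, 0.0, 0.001]]
force: [1.1, -2.1, 0.1]
opening: 0.003
t 17.15 n(mm) -40.3 -42.5 psi -47.8 J [-1. 35. 90. -0. 56. 47.] F tool yz -0.6 2.3 TCPaz -4.3 r 0.0586 z 0.3199
side (np.float64(351.9153660426526), 73.68575286865234)
top (None, 12.671592712402344)
```

View pics/c6.png

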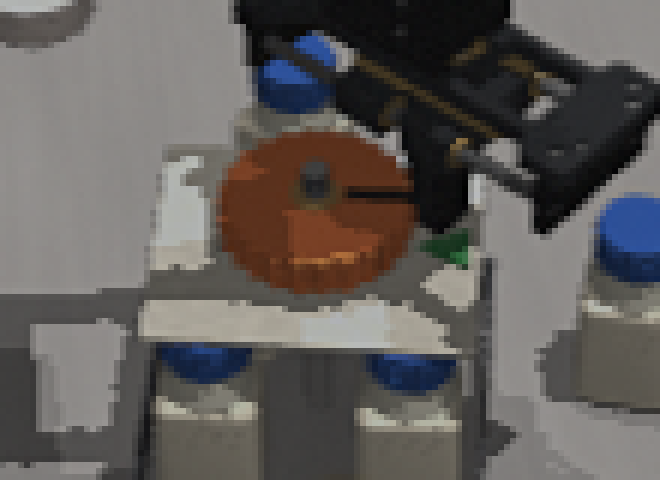

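```bash
python3 -m crank '[{"offset":[0,0.0036,-0.0045],"spin":-0.1},{"offset":[0,0.0036,-0.0045],"spin":-0.1},{"offset":[0,0.0041,-0.0040],"spin":-0.1},{"offset":[0,0.0041,-0.0040],"spin":-0.1},{"offset":[0,0.0041,-0.0040],"spin":-0.1},{"offset":[0,0.0041,-0.0040],"spin":-0.1},{"offset":[0,0.0036,-0.0045],"spin":-0.1},{"offset":[0,0.0041,-0.0040],"spin":-0.1},{"offset":[0,0.0041,-0.0040],"spin":-0.1},{"offset":[0,0.0041,-0.0040],"spin":-0.1},{"offset":[0,0.0041,-0.0040],"spin":-0.1},{"offset":[0,0.0041,-0.0040],"spin":-0.1}]'
python3 st.py; python3 - <<'E'
from h import *
for n in("side",):
    d=bot.capture(n);print(n,mark(d,1.2))
E
```

```text
time_s: 18.45
position: [0.5634, 0.1553, 0.32]
tcp_rot: [[0.002, -0.356, 0.934], [0.0, 0.934, 0.356], [-1.0, -0.0, 0.002]]
force: [0.9, -0.8, 0.1]
opening: 0.002
t 18.45 n(mm) -39.9 -43.3 psi 20.9 J [  4.  33.  93.   0.  54. -16.] F tool yz -1.1 0.5 TCPaz 63.5 r 0.0588 z 0.32
side (np.float64(58.527306191444126), 144.82919311523438)
```

```bash
python3 -m crank '[{"offset":[0,0.0036,-0.0045],"spin":-0.1},{"offset":[0,0.0036,-0.0045],"spin":-0.1},{"offset":[0,0.0041,-0.0040],"spin":-0.1},{"offset":[0,0.0041,-0.0040],"spin":-0.1},{"offset":[0,0.0036,-0.0045],"spin":-0.1},{"offset":[0,0.0041,-0.0040],"spin":-0.1},{"offset":[0,0.0041,-0.0040],"spin":-0.1},{"offset":[0,0.0041,-0.0040],"spin":-0.1},{"offset":[0,0.0036,-0.0045],"spin":-0.1},{"offset":[0,0.0041,-0.0040],"spin":-0.1},{"offset":[0,0.0041,-0.0040],"spin":-0.1},{"offset":[0,0.0041,-0.0040],"spin":-0.1}]'
python3 st.py; python3 - <<'E'
from h import *
for n in("side",):
    d=bot.capture(n);print(n,mark(d,1.4))
E
```

```text
time_s: 19.7
position: [0.4982, 0.1456, 0.3201]
tcp_rot: [[0.0, -1.0, 0.008], [0.002, 0.008, 1.0], [-1.0, -0.0, 0.002]]
force: [0.3, 1.5, 0.7]
opening: 0.004
t 19.7 n(mm) -39.3 -42.7 psi 89.5 J [  4.  29. 102.   0.  49. -86.] F tool yz -0.3 1.5 TCPaz 132.2 r 0.058 z 0.3201
side (np.float64(129.8713005588843), 143.09072875976562)
```

```bash
python3 -m crank '[{"offset":[0,0.0036,-0.0045],"spin":-0.1},{"offset":[0,0.0036,-0.0045],"spin":-0.1},{"offset":[0,0.0041,-0.0040],"spin":-0.1},{"offset":[0,0.0041,-0.0040],"spin":-0.1},{"offset":[0,0.0036,-0.0045],"spin":-0.1},{"offset":[0,0.0041,-0.0040],"spin":-0.1},{"offset":[0,0.0041,-0.0040],"spin":-0.1},{"offset":[0,0.0041,-0.0040],"spin":-0.1},{"offset":[0,0.0041,-0.0040],"spin":-0.1}]'
python3 st.py; python3 - <<'E'
from h import *
for n in("side",):
    d=bot.capture(n);print(n,mark(d,1.5))
E
```

```text
time_s: 20.65
position: [0.4798, 0.0981, 0.3196]
tcp_rot: [[-0.002, -0.629, -0.778], [0.001, -0.778, 0.629], [-1.0, 0.001, 0.003]]
force: [-2.1, 2.3, 1.3]
opening: 0.006
t 20.65 n(mm) -39.5 -41.8 psi 141.1 J [  -2.   28.  106.    0.   47. -143.] F tool yz -0.5 3.0 TCPaz -175.5 r 0.0575 z 0.3196
side (np.float64(33.75890139663893), 54.00729751586914)
```

```bash
python3 -m crank '[{"offset":[0,0.005,0.0055],"spin":0},{"offset":[0,0.005,0.0055],"spin":0},{"offset":[0,-0.0083,0.0068],"spin":0.1466},{"offset":[0,-0.0083,0.0068],"spin":0.1466},{"offset":[0,-0.0083,0.0068],"spin":0.1466},{"offset":[0,-0.0083,0.0068],"spin":0.1466},{"offset":[0,-0.0083,0.0068],"spin":0.1466},{"offset":[0,-0.0083,0.0068],"spin":0.1466},{"offset":[0,-0.0083,0.0068],"spin":0.1466},{"offset":[0,-0.0083,0.0068],"spin":0.1466},{"offset":[0,-0.0083,0.0068],"spin":0.1466},{"offset":[0,-0.0083,0.0068],"spin":0.1466}]'
python3 st.py; python3 - <<'E'
from h import *
for n in("side","top"):
    d=bot.capture(n);print(n,mark(d,1.55))
E
```

```text
time_s: 21.9
position: [0.5247, 0.1757, 0.3196]
tcp_rot: [[-0.001, -0.836, 0.549], [-0.0, 0.549, 0.836], [-1.0, 0.001, -0.001]]
force: [0.2, -0.3, -0.4]
opening: 0.006
t 21.9 n(mm) -50.6 -54.2 psi 56.7 J [  7.  31.  97.  -0.  52. -50.] F tool yz -0.3 -0.2 TCPaz 99.7 r 0.0741 z 0.3196
side (np.float64(179.01733318272102), 132.9234161376953)
top (np.float64(101.41061091633605), 68.70435333251953)
```

```bash
python3 -m crank '[{"offset":[0,-0.0083,0.0068],"spin":0.1466},{"offset":[0,-0.0083,0.0068],"spin":0.1466},{"offset":[0,-0.0083,0.0068],"spin":0.1466},{"offset":[0,-0.0083,0.0068],"spin":0.1466},{"offset":[0,-0.0083,0.0068],"spin":0.1466},{"offset":[0,-0.0083,0.0068],"spin":0.1466},{"offset":[0,-0.0083,0.0068],"spin":0.1466},{"offset":[0,-0.0083,0.0068],"spin":0.1466},{"offset":[0,-0.0083,0.0068],"spin":0.1466},{"offset":[0,-0.0083,0.0068],"spin":0.1466},{"offset":[0,-0.0083,0.0068],"spin":0.1466},{"offset":[0,-0.0083,0.0068],"spin":0.1466}]'
python3 -m crank '[{"offset":[0,-0.0083,0.0068],"spin":0.1466},{"offset":[0,-0.0083,0.0068],"spin":0.1466},{"offset":[0,-0.0083,0.0068],"spin":0.1466},{"offset":[0,0,0],"spin":0}]'
python3 st.py; python3 - <<'E'
from h import *
for n in("side","top"):
    d=bot.capture(n);print(n,mark(d,1.55))
E
```

```text
time_s: 23.2
position: [0.6112, 0.1027, 0.3194]
tcp_rot: [[-0.001, 0.693, 0.721], [-0.0, 0.721, -0.693], [-1.0, -0.001, -0.001]]
force: [0.5, -0.3, -0.4]
opening: 0.005
time_s: 23.6
position: [0.6037, 0.071, 0.3194]
tcp_rot: [[-0.002, 0.932, 0.362], [-0.0, 0.362, -0.932], [-1.0, -0.002, -0.001]]
force: [0.8, 0.7, 0.4]
opening: 0.003
t 23.6 n(mm) -50.6 -53.6 psi -68.8 J [-4. 35. 89. -0. 56. 65.] F tool yz 1.0 -0.4 TCPaz -25.4 r 0.0737 z 0.3194
side (np.float64(179.35319691167965), 64.22789001464844)
top (None, 1.5402450561523438)
```

```bash
python3 -m crank '[{"offset":[0,-0.004,-0.004],"spin":0},{"offset":[0,-0.004,-0.004],"spin":0},{"offset":[0,-0.002,-0.002],"spin":0},{"offset":[0,-0.0015,-0.0015],"spin":0},{"offset":[0,0.0041,-0.0040],"spin":-0.1},{"offset":[0,0.0036,-0.0045],"spin":-0.1},{"offset":[0,0.0041,-0.0040],"spin":-0.1},{"offset":[0,0.0041,-0.0040],"spin":-0.1},{"offset":[0,0.0041,-0.0040],"spin":-0.1},{"offset":[0,0.0041,-0.0040],"spin":-0.1},{"offset":[0,0.0041,-0.0040],"spin":-0.1},{"offset":[0,0.0041,-0.0040],"spin":-0.1}]'
python3 st.py; python3 - <<'E'
from h import *
for n in("side","top"):
    d=bot.capture(n);print(n,mark(d,1.65))
E
```

```text
time_s: 24.9
position: [0.5931, 0.1233, 0.3199]
tcp_rot: [[0.001, 0.386, 0.923], [-0.001, 0.923, -0.386], [-1.0, -0.0, 0.001]]
force: [0.3, -1.2, 0.4]
opening: 0.007
t 24.9 n(mm) -40.6 -43.6 psi -22.7 J [ 1. 35. 89. -0. 56. 24.] F tool yz -1.0 0.8 TCPaz 20.3 r 0.0596 z 0.3199
side (np.float64(223.0139544494538), 62.78218078613281)
top (None, 14.010509490966797)
```

```bash
python3 -m crank '[{"offset":[0,0.0036,-0.0045],"spin":-0.1},{"offset":[0,0.0036,-0.0045],"spin":-0.1},{"offset":[0,0.0041,-0.0040],"spin":-0.1},{"offset":[0,0.0041,-0.0040],"spin":-0.1},{"offset":[0,0.0036,-0.0045],"spin":-0.1},{"offset":[0,0.0041,-0.0040],"spin":-0.1},{"offset":[0,0.0041,-0.0040],"spin":-0.1},{"offset":[0,0.0036,-0.0045],"spin":-0.1},{"offset":[0,0.0041,-0.0040],"spin":-0.1},{"offset":[0,0.0041,-0.0040],"spin":-0.1},{"offset":[0,0.0041,-0.0040],"spin":-0.1},{"offset":[0,0.0041,-0.0040],"spin":-0.1}]'
python3 st.py; python3 - <<'E'
from h import *
for n in("side","top"):
    d=bot.capture(n);print(n,mark(d,1.85))
E
```

```text
time_s: 26.2
position: [0.5398, 0.1612, 0.3203]
tcp_rot: [[0.003, -0.718, 0.696], [0.002, 0.696, 0.718], [-1.0, -0.001, 0.004]]
force: [2.0, 1.5, 0.4]
opening: 0.005
t 26.2 n(mm) -38.9 -43.9 psi 45.9 J [  5.  32.  96.   0.  52. -41.] F tool yz -0.4 2.5 TCPaz 87.4 r 0.0586 z 0.3203
side (np.float64(291.9952456153078), 131.31788635253906)
top (np.float64(36.76484922803263), 17.91075897216797)
```

```bash
python3 -m crank '[{"offset":[0,0.0036,-0.0045],"spin":-0.1},{"offset":[0,0.0041,-0.0040],"spin":-0.1},{"offset":[0,0.0041,-0.0040],"spin":-0.1},{"offset":[0,0.0041,-0.0040],"spin":-0.1},{"offset":[0,0.0036,-0.0045],"spin":-0.1},{"offset":[0,0.0041,-0.0040],"spin":-0.1},{"offset":[0,0.0041,-0.0040],"spin":-0.1},{"offset":[0,0.0041,-0.0040],"spin":-0.1},{"offset":[0,0.0041,-0.0040],"spin":-0.1},{"offset":[0,0.002,-0.002],"spin":-0.05},{"offset":[0,0,0],"spin":0}]'
python3 st.py; python3 - <<'E'
from h import *
for n in("side","top"):
    d=bot.capture(n);print(n,mark(d,2))
E
```

```text
time_s: 27.4
position: [0.4913, 0.1375, 0.3198]
tcp_rot: [[-0.002, -0.985, -0.174], [0.001, -0.174, 0.985], [-1.0, 0.002, 0.001]]
force: [-0.8, 2.3, 1.3]
opening: 0.004
t 27.4 n(mm) -39.2 -42.4 psi 100.0 J [  3.  29. 103.   0.  48. -97.] F tool yz 0.4 2.4 TCPaz 142.8 r 0.0577 z 0.3198
side (np.float64(150.8470973635482), 102.60581970214844)
top (np.float64(199.7158102180951), 29.62488555908203)
```

```bash
python3 -m crank '[{"offset":[0,0.004,0.004],"spin":0},{"offset":[0,0.008,0.008],"spin":0},{"offset":[0,0.01,0.01],"spin":0},{"offset":[-0.04,0,0],"spin":0},{"offset":[-0.05,0,0],"spin":0},{"offset":[-0.02,0.02,0.04],"spin":0},{"offset":[0,0,0.045],"spin":0},{"offset":[0,0,0.045],"spin":0},{"offset":[0,0,0.045],"spin":0},{"offset":[0,0,0],"spin":0}]'
python3 st.py; python3 - <<'E'
from h import *
ims=[]
for n in("side","top"):
    d=bot.capture(n);print(n,mark(d,2),green(d))
    im=d["pixels"][150:230,220:330] if n=="side" else d["pixels"][175:255,190:300]
    ims.append(cv2.resize(im,None,fx=3.6,fy=3.6,interpolation=3))
cv2.imwrite("pics/c7.png",np.hstack(ims))
E
```

```text
time_s: 28.5
position: [0.4131, 0.3283, 0.4298]
tcp_rot: [[0.0, -0.983, -0.183], [0.002, -0.183, 0.983], [-1.0, -0.001, 0.002]]
force: [-1.3, -0.9, 0.8]
opening: 0.009
t 28.5 n(mm) -80.6 -244.6 psi 100.6 J [ 26.  21.  94.   0.  65. -74.] F tool yz 1.4 -0.7 TCPaz 118.8 r 0.2575 z 0.4298
side (np.float64(349.1033448048991), 128.2949676513672) (np.float64(-12.765584607568693), np.float64(0.0644963137945356), np.int32(24))
top (np.float64(345.47286124481), 76.5611801147461) (np.float64(-12.191921160064435), np.float64(0.06327187539291888), np.int32(15))
```

View pics/c7.png

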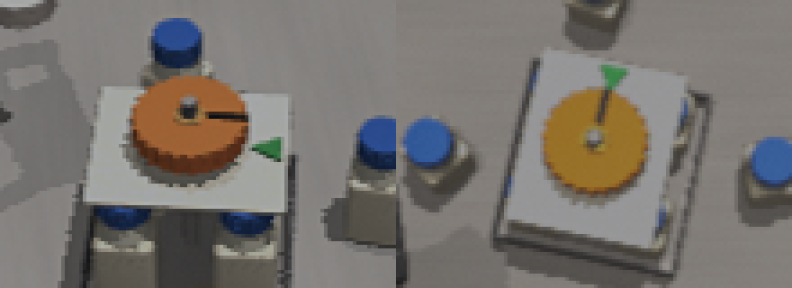

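```bash
python3 - <<'E'
from h import *
d=bot.capture("side")
for l in ("bottle_a","tape","marker","timer"):
  for x in bot.regions_of(l,d)[:4]: print(l,x["p"],x["extent"])
print(bot.hand_in())
E
```

```text
bottle_a 0.91 [276.8, 248.8, 23.5, 33.9]
bottle_a 0.69 [325.6, 200.8, 18.5, 38.4]
bottle_a 0.49 [269.9, 163.9, 19.9, 24.1]
bottle_a 0.16 [291.6, 396.2, 27.7, 47.5]
tape 0.74 [271.4, 185.5, 36.9, 29.4]
tape 0.57 [224.1, 148.9, 19.3, 16.9]
marker 0.76 [237.1, 376.4, 55.6, 9.0]
timer 0.87 [292.8, 395.6, 27.5, 44.3]
timer 0.21 [271.1, 165.1, 21.9, 20.7]
the job is handed in; nothing more can be done
None
```

The nut now stands about two full turns from tight, with its black mark back at the green pointer. I handed the job in at about 28.6 s. No verdict came back.

I turned it with a corner of the closed fingertips lightly against the fluted rim, rolling it anticlockwise around the stud in three strokes. Between strokes I backed off and swung back without touching the nut. The nut started about 46° (0.8 rad) from tight. Contact force was about 8 N at most in the readings I took after each move.

**Last checks:**
- **Mark:** it reads 349° in the side view and 345.5° in the top view; the pointer is at 347–348°. The two views differ by about 4°, well inside the 20° allowed.
- **Turns:** I tracked the mark in pictures through every stroke, and the count comes to two full turns.
- **Bystanders:** the bottles, tape, marker and timer were within about 3 pixels (about 8 mm) of where they first appeared. The detector labelled the nut as tape with its highest score; the real tape came second, in its place.
- **Arm:** the fingertips finished about 0.25 m above the table and about 0.25 m to the side of the nut. Force readings there were only noise.

The fingertip met the rim several millimetres further in than its stated size suggested, so I found the contact by feel. In some mid-stroke pictures the gripper hid the mark, and I confirmed the angle after backing off or further round the stroke.

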